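Seat a round flange in a drilling jig against two stop screws and lock it with the cam

ROBOT

A 6-joint arm with a two-finger parallel gripper is mounted at the origin on a cart in front of the work surface, level with it; the furniture and walls round the work are solid. World frame = base frame: x ahead of the robot, y to its left, z up, the work surface at z = 0. Lengths are in m, angles in rad, forces in N, time in s.
With the tool pointing down it reaches from about 0.375 to 0.75 m from the base axis. Payload 9 kg.
Tool frame: the origin (TCP) lies on the mounting face of the last link; the fingertips stand 173 mm ahead of it and the grasp point (between the pads) lies 155 mm ahead of it (tip_extent is the distance from the TCP to the fingertips, in m); y points along the fingers, x is the direction in which the jaws open and shut, and the axes are right-handed (so a half turn about y gives the same grasp; the last joint's range is limited). The gripper opens to 85 mm and grips with 20 to 120 N. Pads are 22 mm wide; open, the fingers measure 114 mm over their backs; the gripper's body (76 mm by 85 mm) begins 54 mm behind the grasp point. The pads swing forward as they close: fully open they stand 13 mm farther back than shut.
Start: joints at [1.069, 0.104, 0.097, 1.564, 0, 1.353], TCP at [0.168, 0.576, 0.405] pointing down, gripper open.
Joint ranges: [-2.99, 2.99], [-0.84, 1.86], [-1.1, 1.16], [-1.84, 2.11], [-1.51, 1.56], [-3.14, 3.14]. Speed limits (rad/s): [2.22, 2.22, 2.57, 3.14, 3.14, 3.14].

INTERFACE

Orientations are given as a unit quaternion [x, y, z, w].
In Python, from bench import * gives the robot as it stands.
- The arm moves only by the tool apply_moves, never from a script. Its arguments are lists of equal length, an entry for each row: "delta_pos": the shift along the tool's x, y, z scaled (see below), a list of three; "turn": the turn, a rotation vector about the tool's x, y, z scaled (see below), a list of three; "fingers": the closure, from 0 (fully open) to 1 (shut). A call has 1 to 12 rows; each row shifts and turns the pose as measured when the row begins, along the tool's axes as they then stand; what a row does not reach is not made up. The controller multiplies each number of a shift by 2 cm and each number of a turn by 5 degrees. A row lasts 1/8 s, in which the tool goes at most 62.5 mm and 10.7 degrees, less where a joint would pass 70% of its speed; a pose out of reach is approached as far as the arm can. A call with a number of a shift or a turn outside -1 to 1 is refused whole. A call with a gripper value outside its range is refused whole. The fingers move at their own pace and stop on an object; "squeeze" is the grip in N (left out, the last holds). Time passes only in rows, so rows that do not move let the fingers close. It gives the time, the measured TCP pose, the force and the opening at its end, in the units of the state.
- state(): the state, without advancing time (a new reading comes with each control period).
- camera(name): name is "scene" or "top"; returns (picture, depth): 420x560x3 uint8, red, green, blue; 420x560 float32, m along the optical axis (not along the pixel's ray), 0 where there is no reading.
- camera_model(name): a dict with "intrinsics" (3x3 intrinsics, pixels), "k1" (the pictures are not rectified: a ray, as slopes to the right and down, at radius r is drawn at 1 + k1 r^2 times it, then the intrinsics apply), "rvec" (rotation vector, rad) and "tvec" (3), from world to camera coordinates, as OpenCV has them. Camera axes: x right, y down, z forward; pixel columns grow to the right and rows downward; lengths in m; the calibration is good to about 2 mm. A picture is of the moment at which its call begins. camera_model takes no time and is no camera call.
- job_done(): hands the job in, once; it reports no verdict.
The state is a dict: "time": time; "joints": joint angles; "joint_velocities": joint speeds; "joint_torque": joint torques, N m; "eef_pos": TCP position; "ee_rot": TCP orientation; "ft_force": force on the tool from outside, world axes, zero at the start; "ft_torque": the same for the moment, N m; "width": finger opening in m.
Only numpy, scipy, OpenCV 4.12 (cv2) and the standard library are available. Lean on these libraries where they do the work, as an engineer would, in place of code of your own. Each camera call takes 0.05 s, during which the arm holds its last target. There are 200 camera calls.

TASK

Take the round aluminium flange by its hub, lay it flat on the jig's bed and nudge it, with a light touch (under 12 N), until its rim rests against both stop screws at the same time. Then let go of it and swing the cam lever round clockwise until the cam just holds the flange snugly against both stops, and leave everything so. Work by feel: the stop screws are set for the job and must not be knocked or clamped hard (over 25 N), and the other things on the bench stay where they are.

Things in the scene. Friction and masses are not known exactly. Their poses are not given: they have to be found in the camera images.
- flange: Plain round aluminium hub flange, about 0.4 kg, lying flat on the worktop at first: rim disc 80 mm across, 12 mm thick; central round hub 34 mm across, rising to 42 mm above the underside (2.5 mm bevel at its foot). Origin: centre of the underside; z up the hub.
- jig: Drilling jig screwed to the worktop: plywood base 164 x 186 x 15 mm, round aluminium bed with three domed rest buttons; a flange lies on them with its underside 22 mm over the worktop. Origin: on the worktop below the nominal nest centre (flange centre if both stop screws are at mid setting). z up; stops 45 degrees either side of local -y, cam on the +y side.
- load_point (a point): Where a flange's underside centre is set down before nudging: in the jig frame x 0, y +8.5 mm, z 22 mm. There (within 2 mm) the rim is clear of both screws and the open cam. Fingers on the hub have free room along the jig's x axis from 36 mm over the worktop upward.
- far_stop: Steel block 22 x 26 x 26 mm fixed on the jig, direction (+0.707, -0.707) from the nest centre. Origin: its underside centre, 71 mm from the nest axis; x points away from the nest. Through it runs a stiff, locked stop screw, 12 mm ball tip at mid-rim height: mid setting 40 mm from the nest axis to ball front, but set up to 3.5 mm in or out of that. The pose is the block's only: feel for the ball.
- near_stop: The same block and ball-tipped stop screw in direction (-0.707, -0.707) of the jig frame; its screw is set independently, also up to 3.5 mm in or out of mid setting and not measured. Nearer to the robot than the other. Balls, buttons, cam and rim are oiled and slide easily.
- cam: Eccentric steel cam, 44 mm across, centre 12 mm off its vertical pivot at jig (-8, 63) mm, at rim height; a lever on it has an upright knob. Origin on the pivot axis, z up. Starts open (0 to 0.15 rad), turns clockwise from above to 2.3 rad, bites a seated flange at 1.0 to 1.9 rad; stays put and holds. Push at the knob: 2 to 3 N when free, snug when risen by 1 to 2.5 N, within 0.1 rad past touch.
- cam_knob (a point): Centre of the lever's upright round black knob, 16 mm across, 30 mm high (49 to 79 mm over the worktop), 75 mm from the pivot axis; free space around it. With the cam open it lies 170 degrees counter-clockwise of the jig's x axis as seen from the pivot, and swings clockwise, away from the robot, as the cam closes.
- cam_pivot (a point): Point on the cam's pivot axis at the height of the knob's centre, 64 mm over the worktop; fixed on the jig.
- tape_measure: Bystander: tape measure on its side, 64 x 89 x 33 mm, right of the jig; origin at the centre of its underside.
- pencil: Bystander: pencil, 173 mm long, right of the jig; origin at its centre, underside.
- nail_tin: Bystander: tin with lid, 73 mm across, 60 mm high, beyond the flange; origin at the centre of its underside.

How it is judged:
On the way:
1. the flange lies flat on the jig's bed and is nudged against both stop screws at once, the cam not yet touching it (z of flange in the frame of jig between 0.019 and 0.0235 m and angle between flange's own z axis and vertical below 0.04 rad and contact force between flange and far_stop above 0.3 N and contact force between flange and near_stop above 0.3 N and contact force between flange and cam below 0.05 N), for 0.15 s.
At the end, for the whole second after the job is handed in: The flange lies flat on the rest buttons, the cam presses on its rim (more than 2 N) and the rim presses on both stop screws (more than 0.5 N each); flange and cam are at rest (z of flange in the frame of jig between 0.019 and 0.0235 m and angle between flange's own z axis and vertical below 0.04 rad and contact force between flange and far_stop above 0.5 N and contact force between flange and near_stop above 0.5 N and contact force between flange and cam above 2 N and linear speed of flange below 0.005 m/s and angular speed of cam below 0.02 rad/s); the robot touches nothing.
It fails at once if the flange is pressed or knocked against a stop screw or the cam with more than 25 N (contact force between flange and far_stop above 25 N or contact force between flange and near_stop above 25 N or contact force between flange and cam above 25 N).
It fails at once if the flange is nudged against a stop screw with more than 12 N while the cam is not yet bearing on it ((contact force between flange and far_stop above 12 N or contact force between flange and near_stop above 12 N) and contact force between flange and cam below 0.05 N).
It fails at once if the robot knocks a stop block or its screw (more than 10 N) (contact force between the fingers and far_stop above 10 N or contact force between the fingers and near_stop above 10 N).
It fails at once if a bystander is moved by more than 20 mm (distance of any of tape_measure, pencil, nail_tin from where it was at the start of the episode above 0.02 m).
It also fails if it takes over 72 s, if anything falls off the work surface, if the arm or the gripper's body presses on something with over 40 N, if the wrist force passes 120 N, or if a joint passes its speed limit or range.

## Working session

There is one attempt and no reset: what is moved stays moved. The work goes in short steps, Python scripts to look and compute and a tool call to move; the robot and the scene stay as the last step left them, time stands still between calls to the robot, and variables do not carry over. Pictures are saved under pics/ and viewed, about 8 in all and at most 12, crops included, and the job is handed in when it is done.

Besides the shell and the picture viewer there is one more tool, called after "Request:" as name(argument=value, ...), one argument or row to a line, values as JSON. apply_moves: Moves the arm, as the interface text tells. Shifts and turns lie within -1 to 1; 1 stands for 2 cm of shift or 5 degrees of turn. Its arguments: {"type":"object","properties":{"delta_pos":{"type":"array","items":{"type":"array","items":{"type":"number"}}},"turn":{"type":"array","items":{"type":"array","items":{"type":"number"}}},"fingers":{"type":"array","items":{"type":"number"}},"squeeze":{"type":"number"}},"required":["delta_pos","turn","fingers"]}

```bash
ls; mkdir -p pics
python3 - <<'E'
from bench import *
import cv2
s=state(); print(s)
for n in("scene","top"):
    p,d=camera(n); cv2.imwrite(f"pics/{n}0.png",p[:,:,::-1]); print(n,camera_model(n),(d>0).mean())
    import numpy as np; np.save(f"{n}0_d.npy",d)
E
```

```text
pics
{'time': 0.0, 'joints': array([1.06925934e+00, 1.04691378e-01, 9.64823131e-02, 1.56389400e+00,
       3.39788686e-05, 1.35309689e+00]), 'joint_velocities': array([-2.34682539e-03,  8.39241159e-04, -8.43766945e-04, -6.85150948e-04,
       -4.46115406e-04,  8.24423588e-05]), 'joint_torque': array([ 8.02979011e-04, -5.56933200e+01,  5.03645861e+01,  1.72504928e-02,
       -2.71727904e-04, -1.56162422e-06]), 'eef_pos': array([0.16796085, 0.5759049 , 0.40393399]), 'ee_rot': array([ 0.5658744 ,  0.42382597, -0.4246774 , -0.56551464]), 'ft_force': array([-0.25589116,  0.03759423, -0.28100652]), 'ft_torque': array([-0.00945578,  0.0671503 ,  0.01146833]), 'width': 0.08528797664559355}
scene {'intrinsics': array([[423.94656678,   0.        , 283.66588442],
       [  0.        , 423.94656678, 211.87008116],
       [  0.        ,   0.        ,   1.        ]]), 'k1': 0.010356210532107994, 'rvec': array([ 2.07143151, -1.01858453,  0.45733157]), 'tvec': array([-0.38794184,  0.35660516,  0.78978259])} 0.9959566326530612
top {'intrinsics': array([[467.50274462,   0.        , 287.74889318],
       [  0.        , 467.50274462, 212.17738246],
       [  0.        ,   0.        ,   1.        ]]), 'k1': -0.05417136382335625, 'rvec': array([ 2.15956778, -2.14145904,  0.15712263]), 'tvec': array([-0.05053995,  0.59105689,  1.05124902])} 0.9959183673469387
```

View pics/scene0.png

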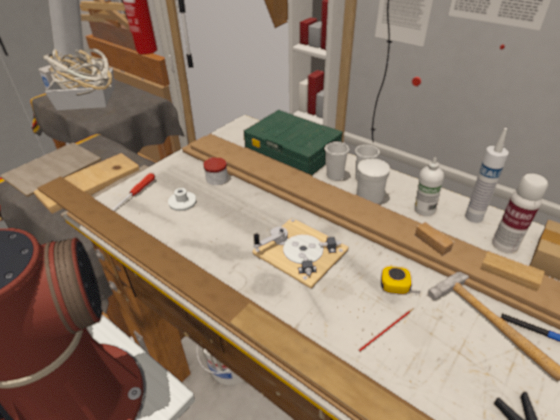

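View pics/top0.png

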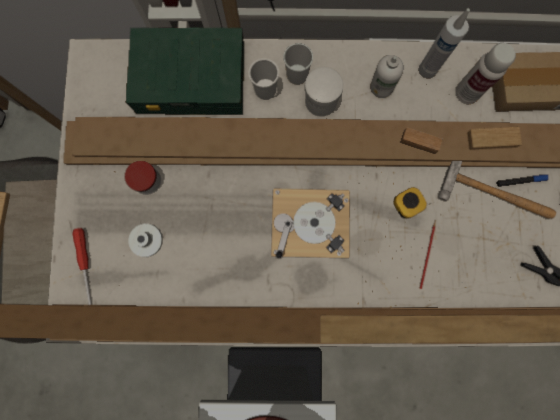

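```bash
cat > h.py <<'E'
import numpy as np, cv2
from bench import *
from scipy.spatial.transform import Rotation as Ro
def cam(n):
    m=camera_model(n); return np.array(m["intrinsics"]),m["k1"],Ro.from_rotvec(m["rvec"]).as_matrix(),np.array(m["tvec"])
def ray(n,uv):
    K,k1,R,t=cam(n); d=np.array([k1,0,0,0,0.])
    p=cv2.undistortPoints(np.array(uv,float).reshape(-1,1,2),K,d).reshape(-1,2)
    return -R.T@t, np.c_[p,np.ones(len(p))]@R
def onz(n,uv,z):
    o,r=ray(n,uv); return o+r*((z-o[2])/r[:,2])[:,None]
def proj(n,P):
    K,k1,R,t=cam(n); return cv2.projectPoints(np.array(P,float).reshape(-1,1,3),cv2.Rodrigues(R)[0],t,K,np.array([k1,0,0,0,0.]))[0].reshape(-1,2)
E
python3 - <<'E'
from h import *
t=cv2.imread("pics/top0.png"); s=cv2.imread("pics/scene0.png")
a=cv2.resize(t[180:268,262:362],None,fx=4.4,fy=4.4,interpolation=cv2.INTER_CUBIC)
b=cv2.resize(t[215:265,120:170],None,fx=4.4,fy=4.4,interpolation=cv2.INTER_CUBIC)
c=cv2.resize(s[215:285,245:355],None,fx=3,fy=3,interpolation=cv2.INTER_CUBIC)
o=np.zeros((600,800,3),np.uint8);o[:a.shape[0],:a.shape[1]]=a;o[:220,450:670]=b;o[390:600,450:780]=c
cv2.imwrite("pics/crop1.png",o)
g=cv2.cvtColor(t,cv2.COLOR_BGR2HSV); print(g[240,130],g[240,110],g[195,280],g[222,300],g[200,240])
d=np.load("top0_d.npy"); 
# heights around flange
for n,box in(("flange",(225,256,125,165)),("knobjig",(215,262,270,352))):
    v,u=np.mgrid[box[0]:box[1],box[2]:box[3]]; uv=np.c_[u.ravel(),v.ravel()]
    K,k1,R,tt=cam("top"); oo,r=ray("top",uv); P=oo+r*d[v,u].ravel()[:,None]
    z=(P[:,2]*1000).round().astype(int).reshape(v.shape); print(n); print("\n".join(" ".join("%3d"%q for q in row[::2]) for row in z[::2]))
E
```

```text
[ 33  14 162] [ 18  36 140] [ 19  96 160] [ 17  15 153] [ 17  41 132]
flange
 -1   1   2  -1   1   3  -3  12  14   9  13  13  15   9   0  -1   2  -1  -2   0
  3   0   0  -1   2  10  10  13  10  14  11  14  12  15  12  12  -1   3   0  -3
 -1   0   1  -2  14   9  13  11  18  10  11  15  12   9   6   9  10  -4  -3   1
  0   4  -1  -3   6  17   9  11  15  10  12  11  11   6  14  12  11   7   4   0
  0   3  -1  14  13  13  42  39  40  39  39  13  13  13  12  11  10   9  -3   2
 -1   1   6  11  13  37  42  45  43  42  43  39  17  14  10  12  12  14   7  -4
 -1  -2  11  15  13  41  40  43  40  42  40  41  30  14  12  14  10  10  12   0
  2  -4  15   8  12  44  43  42  43  39  41  43  31  17  14  13  10  18   9   0
 -1   3  10  12  12  44  46  44  44  42  41  45  33  16  11  12  11  12  11   1
 -4  -1   7  15  15  41  43  44  44  42  41  39  27  15  10  13  15  15  12  -2
 -5  -2  11  13  11  13  12  42  41  39  35  25  15  12  12  10   8  14   1  -1
  1   2  -3  11   8  14  12  10  16   9  11  14   9  11  12  13  14  14  -6   1
 -1   0  -4  11  13  13  14  11  11  14  11  10  12  14  13  10
[... 3503 characters left out ...]
  14  16  16  16  17  17  16  15  14  11   5
  0  16  16  82  74  80  51  13  18  17  12  17  14  15  13  11  19   9  12  19  16  14  15  18  11  12  18  12  17  11  17  18  12  13  15  17  13  12  12  16   0
 -1  -3  -4  78  78  75  -1  -1  -1  -1   1  -2   1  -3   0   3   7  12   9   8  10  15  12  12  14  13  11  15  13   9  12  16  15  15  15  12  14  20  16  13  -1
  2  -2  -2   2  -1  41   4  -1  -3   0  -1  -1   1   0   0  -3  -1  -1   3   1  -2   2  -1  -3   1   1   2   0  -1   0   0   0   0   2  -1   1   0  -2  -1   4   0
 -1  -2  -3   2  -1   3   0   0  -2   1  -1  -1   1   0  -3   3  -3   0  -1  -3   0   3  -1  -6  -2   5   2   0   1  -2  -1  -2   0   0  -1  -1  -2  -2   4  -1   1
```

View pics/crop1.png

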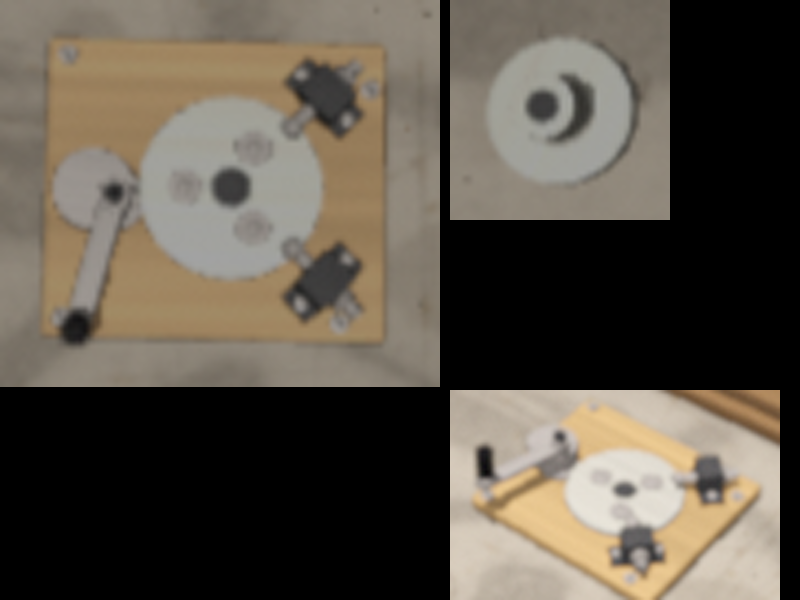

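```bash
cat > m.py <<'E'
from h import *
def big(m,near):
    n,l,st,c=cv2.connectedComponentsWithStats(m.astype(np.uint8)*255,connectivity=4); k=l[near[1],near[0]]; return (l==k).astype(np.uint8)
def cont(m): return max(cv2.findContours(m,cv2.RETR_EXTERNAL,cv2.CHAIN_APPROX_NONE)[0],key=len).reshape(-1,2)
def circ(P):
    A=np.c_[2*P,np.ones(len(P))]; x=np.linalg.lstsq(A,(P**2).sum(1),rcond=None)[0]; return x[:2],np.sqrt(x[2]+x[:2]@x[:2])
def robcirc(P,z=None):
    for _ in range(4):
        c,r=circ(P); e=np.linalg.norm(P-c,axis=1)-r; P=P[abs(e)<=max(.0015,1.5*np.std(e))]
    return c,r,len(P)
E
python3 - <<'E'
from m import *
t=cv2.imread("pics/top0.png"); s=cv2.imread("pics/scene0.png")
def cl(u,v): return np.array([(u+.5)/4.4-.5+262,(v+.5)/4.4-.5+180])
def cs(u,v): return np.array([(u-450+.5)/3-.5+245,(v-390+.5)/3-.5+215])
hv=cv2.cvtColor(t,cv2.COLOR_BGR2HSV).astype(int); hs=cv2.cvtColor(s,cv2.COLOR_BGR2HSV).astype(int)
# flange rim
m=big((hv[...,1]<26)&(hv[...,2]>135),(131,240)); c=cont(m); print("top rim",m.sum(),robcirc(onz("top",c,.012)[:,:2]))
m=big((hs[...,1]<30)&(hs[...,2]>150),(174,203)); c=cont(m); print("scn rim",m.sum(),robcirc(onz("scene",c,.012)[:,:2]))
print("hubhole top",onz("top",[[(542-450+.5)/4.4-.5+120,(105.5)/4.4-.5+215]],.042))
# bed disc z~.020
m=big((hv[...,1]<28)&(hv[...,2]>135),(300,235)); c=cont(m); print("top bed",m.sum(),robcirc(onz("top",c,.020)[:,:2]))
m=big((hs[...,1]<30)&(hs[...,2]>150),(290,250)); c=cont(m); print("scn bed",m.sum(),robcirc(onz("scene",c,.020)[:,:2]))
print("hole top",onz("top",[cl(231,187)],.020),"scene",onz("scene",[cs(624,489)],.02))
# base rect
w=((hv[...,0]>12)&(hv[...,0]<26)&(hv[...,1]>70)); w[:185]=0;w[264:]=0;w[:,:265]=0;w[:,358:]=0
c=cont(big(w,(280,195))); P=onz("top",c,.015)[:,:2]; print("base",cv2.minAreaRect(P.astype(np.float32)*1000))
print("corners",onz("top",[cl(51,40),cl(384,46),cl(384,342),cl(42,336)],.015)[:,:2].round(4).tolist())
f,n=onz("top",[cl(322,98),cl(322,282)],.041); print("far,near",f,n, (f+n)/2, np.degrees(np.arctan2(*(f-n)[[1,0]])), np.linalg.norm(f-n))
print("knob",onz("top",[cl(76,327)],.079),"scene",onz("scene",[cs(485,450)],.079),"pivot",onz("top",[cl(113,191)],.053),onz("scene",[cs(560,437)],.053))
E
```

```text
top rim 704 (array([0.52587826, 0.29717587]), np.float64(0.038390895865821804), 89)
scn rim 437 (array([0.52343108, 0.2966171 ]), np.float64(0.042558155837051304), 46)
hubhole top [[0.52657618 0.29673214 0.042     ]]
top bed 1200 (array([ 0.57068246, -0.10796587]), np.float64(0.047598180965287507), 101)
scn bed 823 (array([ 0.56875213, -0.10862784]), np.float64(0.04747744368747418), 70)
hole top [[ 0.57124017 -0.10858078  0.02      ]] scene [[ 0.57116533 -0.10687558  0.02      ]]
base ((571.1557006835938, -99.9221420288086), (185.36663818359375, 163.96139526367188), 89.3204345703125)
corners [[0.6522, -0.0101], [0.6505, -0.193], [0.4885, -0.1914], [0.4903, -0.0073]]
far,near [ 0.61698613 -0.15593024  0.041     ] [ 0.51864125 -0.15535243  0.041     ] [ 0.56781369 -0.15564134  0.041     ] -0.3366270681563908 0.09834657759511174
knob [[ 0.49195246 -0.0263898   0.079     ]] scene [[ 0.49099304 -0.0264667   0.079     ]] pivot [[ 0.56460649 -0.04467042  0.053     ]] [[ 0.56153069 -0.0468321   0.053     ]]
```

```bash
cat > p.py <<'E'
from h import *
import sys
# usage: p.py x y z yawdeg maxstep_mm [maxrows]
def Rt(yaw):
    x=np.array([np.cos(yaw),np.sin(yaw),0]); y=np.array([0,0,-1.]); return np.c_[x,y,np.cross(x,y)]
def plan(tgt,yaw,step=20,n=12):
    s=state(); R=Ro.from_quat(s["ee_rot"]); p=s["eef_pos"].copy()
    D=[];T=[]
    for k in range(n):
        m=R.as_matrix(); d=tgt-p; L=np.linalg.norm(d)
        if L>step/1000: d=d*step/1000/L
        rv=(R.inv()*Ro.from_matrix(Rt(yaw))).as_rotvec(); a=np.linalg.norm(rv); 
        if a>np.radians(5): rv=rv*np.radians(5)/a
        dd=np.round(m.T@d/.02,2); tt=np.round(np.degrees(rv)/5,2)
        D.append(np.clip(dd,-1,1).tolist());T.append(np.clip(tt,-1,1).tolist())
        p=p+m@(D[-1]*np.array(.02)); R=R*Ro.from_rotvec(np.radians(5)*np.array(T[-1]))
        if np.linalg.norm(tgt-p)<3e-4 and np.linalg.norm(rv)<.005: break
    print(str(D).replace(" ",""));print(str(T).replace(" ",""));print(len(D),p.round(4),"t",s["time"],s["ft_force"].round(2),s["width"])
if __name__=="__main__":
    a=list(map(float,sys.argv[1:])); plan(np.array(a[:3]),np.radians(a[3]),*( [a[4]] if len(a)>4 else []), **({"n":int(a[5])} if len(a)>5 else {}))
E
python3 p.py .525 .297 .26 -0.6
```

```text
[[-0.35,0.3,-0.89],[-0.27,0.3,-0.91],[-0.19,0.3,-0.93],[-0.11,0.3,-0.95],[-0.03,0.3,-0.95],[0.05,0.3,-0.95],[0.14,0.3,-0.94],[0.22,0.3,-0.93],[0.3,0.3,-0.9],[0.38,0.3,-0.88],[0.45,0.31,-0.84],[0.52,0.3,-0.8]]
[[0.0,1.0,-0.0],[0.0,1.0,-0.0],[0.0,1.0,-0.0],[0.0,1.0,-0.0],[0.0,1.0,-0.0],[0.0,1.0,-0.0],[0.0,1.0,-0.0],[0.0,1.0,-0.0],[0.0,1.0,-0.0],[0.0,1.0,-0.0],[0.0,1.0,-0.0],[0.0,1.0,-0.0]]
12 [0.3482 0.4353 0.3319] t 0.1 [-0.64 -0.95 -1.15] 0.08535699889608159
```

Request:
apply_moves(
  delta_pos=[
    [-0.35, 0.3, -0.89],
    [-0.27, 0.3, -0.91],
    [-0.19, 0.3, -0.93],
    [-0.11, 0.3, -0.95],
    [-0.03, 0.3, -0.95],
    [0.05, 0.3, -0.95],
    [0.14, 0.3, -0.94],
    [0.22, 0.3, -0.93],
    [0.3, 0.3, -0.9],
    [0.38, 0.3, -0.88],
    [0.45, 0.31, -0.84],
    [0.52, 0.3, -0.8],
  ],
  turn=[
    [0, 1, 0],
    [0, 1, 0],
    [0, 1, 0],
    [0, 1, 0],
    [0, 1, 0],
    [0, 1, 0],
    [0, 1, 0],
    [0, 1, 0],
    [0, 1, 0],
    [0, 1, 0],
    [0, 1, 0],
    [0, 1, 0],
  ],
  fingers=[0, 0, 0, 0, 0, 0, 0, 0, 0, 0, 0, 0],
  squeeze=30,
)

```text
time: 1.6
eef_pos: [0.3496, 0.4277, 0.3245]
ee_rot: [0.706, 0.071, -0.076, -0.701]
ft_force: [-0.2, -0.2, -0.4]
width: 0.0854
```

```bash
python3 p.py .525 .297 .23 -0.6
```

```text
[[0.61,0.4,-0.69],[0.67,0.4,-0.63],[0.72,0.4,-0.57],[0.74,0.4,-0.54],[0.74,0.4,-0.54],[0.74,0.39,-0.54],[0.74,0.4,-0.54],[0.74,0.39,-0.54],[0.74,0.4,-0.54],[0.74,0.39,-0.54],[0.74,0.39,-0.54],[0.68,0.37,-0.5]]
[[0.03,1.0,-0.03],[0.03,1.0,-0.03],[0.01,0.5,-0.02],[0.0,0.0,-0.0],[0.0,0.0,-0.0],[0.0,0.0,-0.0],[0.0,0.0,-0.0],[0.0,0.0,-0.0],[0.0,0.0,-0.0],[0.0,0.0,-0.0],[0.0,0.0,-0.0],[0.0,0.0,-0.0]]
12 [0.5249 0.297  0.2299] t 1.6 [-0.21 -0.25 -0.43] 0.08539939408963586
```

Request:
apply_moves(
  delta_pos=[
    [0.61, 0.4, -0.69],
    [0.67, 0.4, -0.63],
    [0.72, 0.4, -0.57],
    [0.74, 0.4, -0.54],
    [0.74, 0.4, -0.54],
    [0.74, 0.39, -0.54],
    [0.74, 0.4, -0.54],
    [0.74, 0.39, -0.54],
    [0.74, 0.4, -0.54],
    [0.74, 0.39, -0.54],
    [0.74, 0.39, -0.54],
    [0.68, 0.37, -0.5],
  ],
  turn=[
    [0.03, 1, -0.03],
    [0.03, 1, -0.03],
    [0.01, 0.5, -0.02],
    [0, 0, 0],
    [0, 0, 0],
    [0, 0, 0],
    [0, 0, 0],
    [0, 0, 0],
    [0, 0, 0],
    [0, 0, 0],
    [0, 0, 0],
    [0, 0, 0],
  ],
  fingers=[0, 0, 0, 0, 0, 0, 0, 0, 0, 0, 0, 0],
)

```text
time: 3.1
eef_pos: [0.5342, 0.2874, 0.2226]
ee_rot: [0.708, -0.006, 0.004, -0.707]
ft_force: [0.6, 0.4, 0.1]
width: 0.0848
```

```bash
python3 p.py .525 .297 .189 -0.6 10
```

```text
[[-0.13,0.46,0.13],[-0.13,0.47,0.13],[-0.13,0.46,0.13],[-0.08,0.29,0.08]]
[[0.02,-0.05,-0.02],[-0.0,0.0,-0.0],[-0.0,0.0,-0.0],[-0.0,0.0,-0.0]]
4 [0.5249 0.2969 0.189 ] t 3.1 [0.56 0.37 0.11] 0.08483902987379457
```

Request:
apply_moves(
  delta_pos=[
    [-0.46, 0, 0.48],
    [0, 0.3, 0],
    [0, 0.4, 0],
    [0, 0, 0],
  ],
  turn=[
    [0.02, -0.05, -0.02],
    [0, 0, 0],
    [0, 0, 0],
    [0, 0, 0],
  ],
  fingers=[0, 0, 0, 0],
)

```text
time: 3.6
eef_pos: [0.5255, 0.2968, 0.2065]
ee_rot: [0.707, -0.004, 0.003, -0.707]
ft_force: [-0.0, 1.0, -0.3]
width: 0.0851
```

```bash
python3 p.py .525 .297 .189 -0.6 10
```

```text
[[-0.01,0.5,0.01],[-0.01,0.38,0.0]]
[[0.0,0.0,-0.01],[0.0,0.0,-0.0]]
2 [0.5251 0.297  0.1889] t 3.6 [-0.01  0.97 -0.34] 0.085111329486429
```

Request:
apply_moves(
  delta_pos=[
    [0, 0.5, 0],
    [0, 0.36, 0],
    [0, 0, 0],
    [0, 0, 0],
    [0, 0, 0],
    [0, 0, 0],
    [0, 0, 0],
    [0, 0, 0],
  ],
  turn=[
    [0, 0, 0],
    [0, 0, 0],
    [0, 0, 0],
    [0, 0, 0],
    [0, 0, 0],
    [0, 0, 0],
    [0, 0, 0],
    [0, 0, 0],
  ],
  fingers=[0, 0, 1, 1, 1, 1, 1, 1],
  squeeze=30,
)

```text
time: 4.6
eef_pos: [0.5255, 0.297, 0.1885]
ee_rot: [-0.707, 0.004, -0.003, 0.707]
ft_force: [0.7, 0.4, -0.2]
width: 0.0335
```

```bash
python3 p.py .525 .297 .189 -0.6 10; python3 -c "
from h import *
p,d=camera('scene');cv2.imwrite('pics/s1.png',cv2.resize(p[130:260,100:270,::-1],None,fx=4,fy=4,interpolation=2))"
```

```text
[[-0.03,-0.03,0.0]]
[[-0.0,0.01,-0.01]]
1 [0.5249 0.297  0.1891] t 4.6 [ 0.67  0.45 -0.2 ] 0.03350542033256606
```

View pics/s1.png

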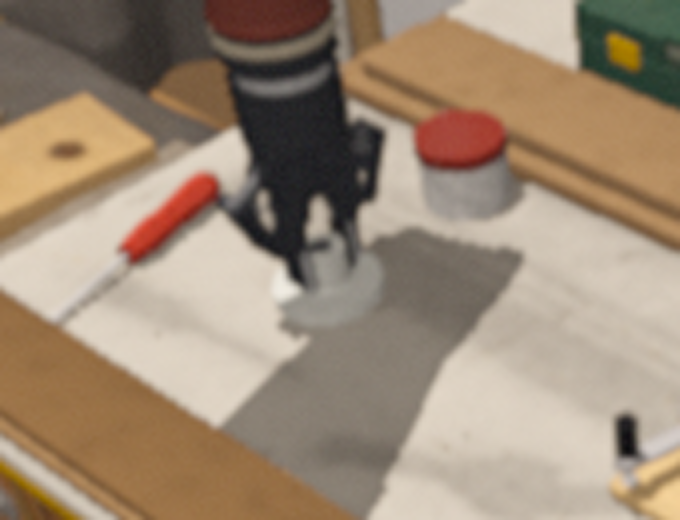

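Request:
apply_moves(
  delta_pos=[
    [0, -0.3, 0],
    [0, -0.7, 0],
    [0, -1, 0],
    [0, -1, 0],
    [0, -1, -0.2],
    [0, -0.7, -0.5],
    [0.1, -0.2, -0.8],
    [0.1, 0, -1],
    [0.1, 0, -1],
    [0.1, 0, -1],
    [0.1, 0, -1],
    [0.1, 0, -1],
  ],
  turn=[
    [0, 0, 0],
    [0, 0, 0],
    [0, 0, 0],
    [0, 0, 0],
    [0, 0, 0],
    [0, 0, 0],
    [0, 0, 0],
    [0, 0, 0],
    [0, 0, 0],
    [0, 0, 0],
    [0, 0, 0],
    [0, 0, 0],
  ],
  fingers=[1, 1, 1, 1, 1, 1, 1, 1, 1, 1, 1, 1],
)

```text
time: 6.15
eef_pos: [0.5353, 0.157, 0.2913]
ee_rot: [0.708, -0.006, 0.002, -0.707]
ft_force: [-0.7, -0.6, -4.2]
width: 0.0333
```

```bash
python3 p.py .5706 -.0995 .285 -0.6 19 12
```

```text
[[0.14,0.02,-0.94],[0.14,0.02,-0.94],[0.14,0.02,-0.94],[0.14,0.02,-0.94],[0.14,0.02,-0.94],[0.14,0.02,-0.94],[0.14,0.03,-0.94],[0.14,0.02,-0.94],[0.14,0.03,-0.94],[0.14,0.02,-0.94],[0.14,0.03,-0.94],[0.14,0.02,-0.94]]
[[0.02,-0.01,-0.05],[-0.0,0.0,-0.0],[-0.0,0.0,-0.0],[-0.0,0.0,-0.0],[-0.0,0.0,-0.0],[-0.0,0.0,-0.0],[-0.0,0.0,-0.0],[-0.0,0.0,-0.0],[-0.0,0.0,-0.0],[-0.0,0.0,-0.0],[-0.0,0.0,-0.0],[-0.0,0.0,-0.0]]
12 [ 0.5665 -0.0689  0.2858] t 6.15 [-0.67 -0.59 -4.22] 0.033292428527432805
```

Request:
apply_moves(
  delta_pos=[
    [0.14, 0.02, -0.94],
    [0.14, 0.02, -0.94],
    [0.14, 0.02, -0.94],
    [0.14, 0.02, -0.94],
    [0.14, 0.02, -0.94],
    [0.14, 0.02, -0.94],
    [0.14, 0.02, -0.94],
    [0.14, 0.02, -0.94],
    [0.14, 0.02, -0.94],
    [0.14, 0.02, -0.94],
    [0.14, 0.02, -0.94],
    [0.14, 0.02, -0.7],
  ],
  turn=[
    [0.02, -0.01, -0.05],
    [0, 0, 0],
    [0, 0, 0],
    [0, 0, 0],
    [0, 0, 0],
    [0, 0, 0],
    [0, 0, 0],
    [0, 0, 0],
    [0, 0, 0],
    [0, 0, 0],
    [0, 0, 0],
    [0, 0, 0],
  ],
  fingers=[1, 1, 1, 1, 1, 1, 1, 1, 1, 1, 1, 1],
)

```text
time: 7.65
eef_pos: [0.5623, -0.0847, 0.2784]
ee_rot: [-0.707, 0.01, -0.002, 0.707]
ft_force: [0.7, -0.0, -5.2]
width: 0.0335
```

```bash
python3 p.py .5706 -.0995 .250 -0.6 12 12
```

```text
[[0.16,0.51,-0.27],[0.15,0.52,-0.26],[0.12,0.39,-0.2]]
[[-0.0,-0.09,-0.13],[-0.0,0.0,-0.0],[-0.0,0.0,-0.0]]
3 [ 0.5706 -0.0995  0.2499] t 7.65 [ 0.66 -0.04 -5.16] 0.03346542983453708
```

Request:
apply_moves(
  delta_pos=[
    [0.16, 0.3, -0.27],
    [0.15, 0.5, -0.26],
    [0.1, 0.5, -0.2],
    [0, 0, 0],
  ],
  turn=[
    [0, -0.09, -0.13],
    [0, 0, 0],
    [0, 0, 0],
    [0, 0, 0],
  ],
  fingers=[1, 1, 1, 1],
)

```text
time: 8.15
eef_pos: [0.5707, -0.1005, 0.2495]
ee_rot: [-0.707, 0.004, -0.003, 0.707]
ft_force: [1.1, -0.1, -5.0]
width: 0.0332
```

```bash
python3 p.py .5706 -.0995 .220 -0.6 12 12;python3 -c "
from h import *
for n,b in (('top',(170,280,240,380)),('scene',(190,300,220,360))):
  p,d=camera(n);cv2.imwrite('pics/%s2.png'%n,p[:,:,::-1]);globals()[n]=cv2.resize(p[b[0]:b[1],b[2]:b[3],::-1],None,fx=2.8*2,fy=2.8*2,interpolation=2)
a=cv2.resize(np.hstack([top,scene]),(800,314));cv2.imwrite('pics/c2.png',a)"
```

```text
[[-0.0,0.6,0.02],[-0.0,0.6,0.02],[-0.01,0.28,0.01]]
[[-0.01,0.01,-0.01],[-0.0,-0.0,0.0],[-0.0,-0.0,0.0]]
3 [ 0.5705 -0.0994  0.2199] t 8.15 [ 1.11 -0.15 -5.05] 0.033191168324744544
```

View pics/c2.png

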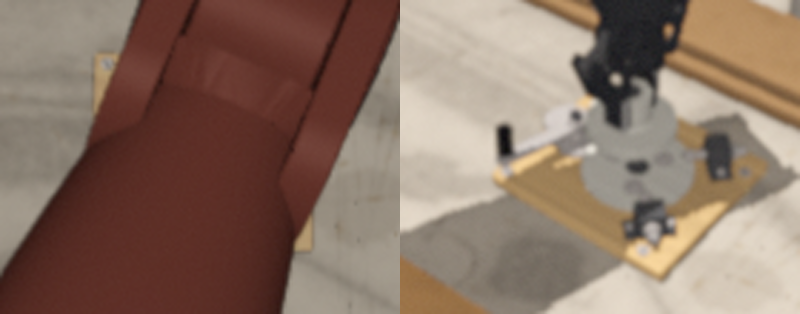

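Request:
apply_moves(
  delta_pos=[
    [0, 0.6, 0.03],
    [0, 0.6, 0.02],
    [0, 0.45, 0],
    [0, 0, 0],
    [0, 0.08, 0],
    [0, 0, 0],
  ],
  turn=[
    [0, 0, 0],
    [0, 0, 0],
    [0, 0, 0],
    [0, 0, 0],
    [0, 0, 0],
    [0, 0, 0],
  ],
  fingers=[1, 1, 1, 1, 1, 1],
)

```text
time: 9.0
eef_pos: [0.571, -0.0986, 0.214]
ee_rot: [-0.707, 0.003, -0.003, 0.707]
ft_force: [-0.6, 0.5, -3.8]
width: 0.0329
```

```bash
python3 p.py .5706 -.0995 .2105 -0.6 12 12; python3 -c "
from h import *
a=[]
for i in range(10):
  camera('scene'); a.append(state()['ft_force'])
print(np.mean(a,0),np.std(a,0),state()['eef_pos'])"
```

```text
[[-0.02,0.18,-0.04]]
[[-0.01,0.02,0.01]]
1 [ 0.5706 -0.0994  0.2104] t 9.0 [-0.57  0.45 -3.77] 0.03288260273765314
[-0.04264447 -0.0063357  -4.86610881] [0.45837313 0.36127176 0.53985123] [ 0.57100033 -0.09862527  0.21397841]
```

Create f.py:
```python
from h import *
a=[]
for i in range(8):
  camera('scene'); a.append(state()['ft_force'])
s=state(); print(np.mean(a,0).round(2),s['eef_pos'].round(4),"yaw",np.degrees(Ro.from_quat(s['ee_rot']).as_euler('xyz')).round(2),s['time'],s['width'])
```

```text
(no output)
```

Request:
apply_moves(
  delta_pos=[
    [-0.02, 0.13, -0.03],
    [0, 0, 0],
    [0, 0.04, 0],
    [0, 0, 0],
  ],
  turn=[
    [0, 0, 0],
    [0, 0, 0],
    [0, 0, 0],
    [0, 0, 0],
  ],
  fingers=[1, 1, 1, 1],
)

```text
time: 10.0
eef_pos: [0.5706, -0.0993, 0.2104]
ee_rot: [-0.707, 0.003, -0.003, 0.707]
ft_force: [-0.1, 0.5, -4.7]
width: 0.0333
```

```bash
python3 f.py
```

```text
[ 0.04 -0.07 -3.95] [ 0.5706 -0.0993  0.2104] yaw [-8.998e+01 -7.000e-02 -4.900e-01] 10.4 0.0328451917265538
```

Request:
apply_moves(
  delta_pos=[
    [0, 0.04, 0],
    [0, 0, 0],
  ],
  turn=[
    [0, 0, 0],
    [0, 0, 0],
  ],
  fingers=[1, 1],
)

```text
time: 10.65
eef_pos: [0.5709, -0.0994, 0.2104]
ee_rot: [0.707, -0.002, 0.004, -0.707]
ft_force: [0.6, 0.4, -2.9]
width: 0.0331
```

```bash
python3 f.py
```

```text
[ 0.01 -0.16 -0.86] [ 0.5709 -0.0994  0.2103] yaw [-90.    -0.13  -0.49] 11.05 0.03300041153548887
```

Request:
apply_moves(
  delta_pos=[
    [0, 0, -0.05],
    [0, 0, -0.05],
    [0, 0, -0.05],
    [0, 0, 0],
  ],
  turn=[
    [0, 0, 0],
    [0, 0, 0],
    [0, 0, 0],
    [0, 0, 0],
  ],
  fingers=[1, 1, 1, 1],
)

```text
time: 11.55
eef_pos: [0.5709, -0.1025, 0.2103]
ee_rot: [-0.707, 0.002, -0.004, 0.707]
ft_force: [0.4, -0.7, -1.5]
width: 0.0333
```

```bash
python3 f.py
```

```text
[ 0.35 -0.57 -0.98] [ 0.5709 -0.1024  0.2103] yaw [-89.98  -0.13  -0.48] 11.95 0.033395130268280136
```

Request:
apply_moves(
  delta_pos=[
    [0, 0, -0.04],
    [0, 0, -0.04],
    [0, 0, 0],
  ],
  turn=[
    [0, 0, 0],
    [0, 0, 0],
    [0, 0, 0],
  ],
  fingers=[1, 1, 1],
)

```text
time: 12.32
eef_pos: [0.5708, -0.1039, 0.2103]
ee_rot: [-0.707, 0.002, -0.004, 0.707]
ft_force: [0.2, 0.4, -1.5]
width: 0.0332
```

```bash
python3 f.py
```

```text
[-0.16 -0.52 -0.83] [ 0.5709 -0.1039  0.2103] yaw [-89.96  -0.13  -0.47] 12.725 0.032711610773778044
```

Request:
apply_moves(
  delta_pos=[
    [0, 0, -0.04],
    [0, 0, -0.02],
    [0, 0, 0],
  ],
  turn=[
    [0, 0, 0],
    [0, 0, 0],
    [0, 0, 0],
  ],
  fingers=[1, 1, 1],
)

```text
time: 13.1
eef_pos: [0.5708, -0.105, 0.2103]
ee_rot: [-0.707, 0.002, -0.004, 0.708]
ft_force: [-0.5, -1.1, -0.7]
width: 0.0332
```

```bash
python3 f.py
```

```text
[-0.27  0.34 -0.52] [ 0.5708 -0.105   0.2103] yaw [-89.93  -0.13  -0.46] 13.5 0.0330725317899314
```

Request:
apply_moves(
  delta_pos=[
    [0, 0, -0.02],
    [0, 0, 0],
  ],
  turn=[
    [0, 0, 0],
    [0, 0, 0],
  ],
  fingers=[1, 1],
)

```text
time: 13.75
eef_pos: [0.5708, -0.1054, 0.2103]
ee_rot: [-0.707, 0.002, -0.004, 0.708]
ft_force: [0.2, 0.1, -0.3]
width: 0.0329
```

```bash
python3 f.py
```

```text
[ 0.04  0.13 -1.2 ] [ 0.5708 -0.1054  0.2103] yaw [-89.92  -0.13  -0.45] 14.15 0.03314290460454003
```

Request:
apply_moves(
  delta_pos=[
    [0, 0, -0.02],
    [0, 0, -0.02],
    [0, 0, 0],
  ],
  turn=[
    [0, 0, 0],
    [0, 0, 0],
    [0, 0, 0],
  ],
  fingers=[1, 1, 1],
)

```text
time: 14.52
eef_pos: [0.5708, -0.1061, 0.2103]
ee_rot: [-0.707, 0.002, -0.004, 0.708]
ft_force: [0.4, -0.4, -2.0]
width: 0.033
```

```bash
python3 f.py
```

```text
[ 0.21  0.12 -0.72] [ 0.5708 -0.1061  0.2103] yaw [-89.9   -0.13  -0.44] 14.925 0.03324381940647311
```

Request:
apply_moves(
  delta_pos=[
    [0, 0, -0.02],
    [0, 0, -0.02],
    [0, 0, 0],
  ],
  turn=[
    [0, 0, 0],
    [0, 0, 0],
    [0, 0, 0],
  ],
  fingers=[1, 1, 1],
)

```text
time: 15.3
eef_pos: [0.5708, -0.1068, 0.2103]
ee_rot: [-0.706, 0.002, -0.004, 0.708]
ft_force: [-0.3, 0.1, -0.9]
width: 0.0328
```

```bash
python3 f.py
```

```text
[-0.32 -0.08 -0.59] [ 0.5708 -0.1068  0.2103] yaw [-89.89  -0.13  -0.44] 15.7 0.03303755584897685
```

Request:
apply_moves(
  delta_pos=[
    [0, 0, -0.03],
    [0, 0, -0.02],
    [0, 0, 0],
  ],
  turn=[
    [0, 0, 0],
    [0, 0, 0],
    [0, 0, 0],
  ],
  fingers=[1, 1, 1],
)

```text
time: 16.08
eef_pos: [0.5708, -0.1078, 0.2103]
ee_rot: [-0.706, 0.002, -0.004, 0.708]
ft_force: [-0.6, -0.4, -0.4]
width: 0.033
```

```bash
python3 f.py
```

```text
[-0.07  0.44 -0.48] [ 0.5708 -0.1078  0.2103] yaw [-89.88  -0.14  -0.43] 16.475 0.033031697986301754
```

Request:
apply_moves(
  delta_pos=[
    [0, 0, -0.02],
    [0, 0, -0.02],
    [0, 0, 0],
  ],
  turn=[
    [0, 0, 0],
    [0, 0, 0],
    [0, 0, 0],
  ],
  fingers=[1, 1, 1],
)

```text
time: 16.85
eef_pos: [0.5707, -0.1083, 0.2103]
ee_rot: [-0.706, 0.002, -0.003, 0.708]
ft_force: [-0.1, 0.3, -0.5]
width: 0.0332
```

```bash
python3 f.py
```

```text
[-0.96  0.96 -0.1 ] [ 0.5707 -0.1083  0.2103] yaw [-89.83  -0.12  -0.42] 17.25 0.03335549649013814
```

Request:
apply_moves(
  delta_pos=[
    [-0.02, 0, -0.02],
    [-0.02, 0, -0.02],
    [0, 0, 0],
  ],
  turn=[
    [0, 0, 0],
    [0, 0, 0],
    [0, 0, 0],
  ],
  fingers=[1, 1, 1],
)

```text
time: 17.62
eef_pos: [0.5698, -0.1091, 0.2103]
ee_rot: [-0.706, 0.002, -0.003, 0.708]
ft_force: [-1.2, 2.1, -1.5]
width: 0.0329
```

```bash
python3 f.py
```

```text
[-1.    0.9   0.26] [ 0.5699 -0.1091  0.2103] yaw [-89.83  -0.12  -0.41] 18.025 0.033410336923305646
```

Request:
apply_moves(
  delta_pos=[
    [-0.025, 0, -0.03],
    [-0.025, 0, -0.025],
    [0, 0, 0],
  ],
  turn=[
    [0, 0, 0],
    [0, 0, 0],
    [0, 0, 0],
  ],
  fingers=[1, 1, 1],
)

```text
time: 18.4
eef_pos: [0.5692, -0.1098, 0.2103]
ee_rot: [-0.706, 0.001, -0.004, 0.709]
ft_force: [0.4, 2.1, -1.0]
width: 0.0328
```

```bash
python3 f.py
```

```text
[ 1.25  3.1  -1.11] [ 0.5692 -0.1098  0.2103] yaw [-89.75  -0.2   -0.38] 18.8 0.03325015524315243
```

Request:
apply_moves(
  delta_pos=[
    [0.01, 0, -0.02],
    [0, 0, 0],
    [0, 0, 0],
    [0, 0, 0],
    [0, 0, 0],
    [0, 0, 0],
    [0, 0, 0],
  ],
  turn=[
    [0, 0, 0],
    [0, 0, 0],
    [0, 0, 0],
    [0, 0, 0],
    [0, 0, 0],
    [0, 0, 0],
    [0, 0, 0],
  ],
  fingers=[1, 1, 1, 0.5, 0.3, 0.2, 0.2],
)

```text
time: 19.68
eef_pos: [0.5694, -0.1113, 0.2108]
ee_rot: [-0.706, 0.002, -0.004, 0.708]
ft_force: [-0.1, -0.1, 0.0]
width: 0.0683
```

```bash
python3 f.py
```

```text
[0.05 0.38 0.13] [ 0.5694 -0.1111  0.2107] yaw [-89.88  -0.19  -0.43] 20.075 0.06823178016686199
```

Request:
apply_moves(
  delta_pos=[
    [0, -0.4, 0],
    [0, -0.8, 0],
    [0, -1, 0],
    [0, -1, 0],
    [-0.2, -0.5, 0.1],
    [-0.6, 0, 0.4],
    [-0.9, 0, 0.6],
    [-1, 0, 0.6],
    [-0.9, 0, 0.6],
    [-0.5, 0, 0.4],
  ],
  turn=[
    [0, 0, 0],
    [0, 0, 0],
    [0, 0, 0],
    [0, 0, 0],
    [0, 0.5, 0],
    [0, 0.5, 0],
    [0, 0.5, 0],
    [0, 0.5, 0],
    [0, 0.5, 0],
    [0, 0.3, 0],
  ],
  fingers=[0.2, 0.2, 0.2, 0.2, 1, 1, 1, 1, 1, 1],
)

```text
time: 21.32
eef_pos: [0.4947, -0.0463, 0.299]
ee_rot: [0.701, -0.087, 0.097, -0.701]
ft_force: [-0.5, 0.3, 1.6]
width: -0.0001
```

```bash
python3 p.py .483 -.062 .25 -15 10 12; python3 -c "
from h import *
p,d=camera('scene');cv2.imwrite('pics/s3.png',p[:,:,::-1]);cv2.imwrite('pics/s3c.png',cv2.resize(p[190:300,220:360,::-1],None,fx=5,fy=5,interpolation=2))"
```

```text
[[-0.08,0.46,-0.17],[-0.07,0.46,-0.17],[-0.07,0.46,-0.17],[-0.06,0.46,-0.17],[-0.07,0.46,-0.18],[-0.02,0.15,-0.05]]
[[-0.01,0.01,0.16],[-0.0,0.0,-0.0],[-0.0,0.0,-0.0],[-0.0,0.0,-0.0],[-0.0,0.0,-0.0],[-0.0,0.0,-0.0]]
6 [ 0.483 -0.062  0.25 ] t 21.325 [-0.52  0.32  1.6 ] -0.00013466721766672838
```

View pics/s3c.png

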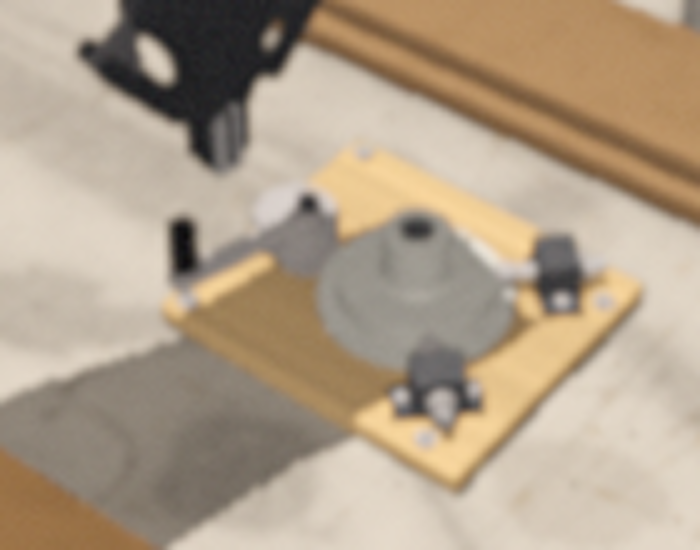

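Request:
apply_moves(
  delta_pos=[
    [-0.35, 0, -0.4],
    [-0.2, 0.2, -0.45],
    [0, 0.6, 0],
    [0, 0.9, 0],
    [0, 0.9, 0],
    [0, 0.5, 0],
    [0, 0, 0],
  ],
  turn=[
    [0, 0, 0.16],
    [0, 0, 0],
    [0, 0, 0],
    [0, 0, 0],
    [0, 0, 0],
    [0, 0, 0],
    [0, 0, 0],
  ],
  fingers=[1, 1, 1, 1, 1, 1, 1],
)

```text
time: 22.25
eef_pos: [0.4783, -0.0609, 0.2324]
ee_rot: [-0.7, 0.093, -0.091, 0.702]
ft_force: [0.4, -0.5, -0.4]
width: 0.0001
```

```bash
python3 p.py .484 -.0555 .228 -15 10 12; python3 f.py;python3 -c "
from h import *
p,d=camera('scene');cv2.imwrite('pics/s4c.png',cv2.resize(p[190:300,220:360,::-1],None,fx=5,fy=5,interpolation=2))"
```

```text
[[0.21,0.22,0.34]]
[[-0.02,0.01,-0.03]]
1 [ 0.4841 -0.0554  0.228 ] t 22.25 [ 0.4  -0.46 -0.43] 7.25915540964195e-05
[ 0.06 -0.04 -0.03] [ 0.479  -0.0613  0.2343] yaw [-8.993e+01 -4.000e-02 -1.494e+01] 22.65 -6.792661248225668e-05
```

View pics/s4c.png

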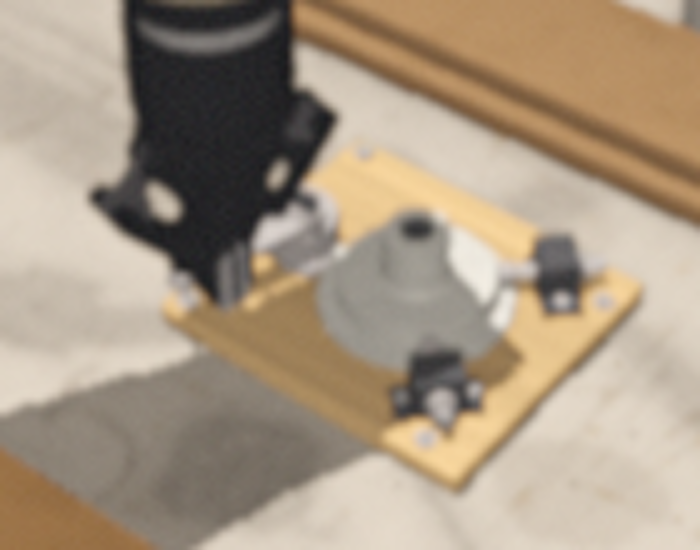

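```bash
cat > arc.py <<'E'
from p import *
# arc.py phi_start phi_end step_deg c_mm : rows from measured pose along arc
PIV=np.array([.5635,-.0453])
def tcp(ph,c):
    r=np.array([np.cos(ph),np.sin(ph)]); t=np.array([np.sin(ph),-np.cos(ph)]); return np.r_[PIV+.075*r-c*t,.230]
a,b,st,c=map(float,sys.argv[1:5]); c/=1000
s=state(); R=Ro.from_quat(s["ee_rot"]); p=s["eef_pos"].copy(); D=[];T=[]
d0=p[:2]-PIV; 
for ph in np.arange(a-st,b-.01,-st)[:12]:
    tg=tcp(np.radians(ph),c); m=R.as_matrix()
    yaw=np.radians(max(ph-180,-82)); rv=(R.inv()*Ro.from_matrix(Rt(yaw))).as_rotvec()
    dd=np.clip(np.round(m.T@(tg-p)/.02,2),-1,1); tt=np.clip(np.round(np.degrees(rv)/5,2),-1,1)
    D.append(dd.tolist());T.append((tt+0).tolist()); p=p+m@dd*.02; R=R*Ro.from_rotvec(np.radians(5)*tt)
print(str(D).replace(" ",""));print(str(T).replace(" ",""))
print("end phi",ph,p.round(4),"j6",s["joints"][5],"t",s["time"])
E
echo
```

```text
(no output)
```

Request:
apply_moves(
  delta_pos=[
    [0.16, 0.2, 0.3],
    [0, 0, 0.2],
    [0, 0, 0.15],
    [0, 0, 0.1],
    [0, 0, 0],
  ],
  turn=[
    [0, 0, 0],
    [0, 0, 0],
    [0, 0, 0],
    [0, 0, 0],
    [0, 0, 0],
  ],
  fingers=[1, 1, 1, 1, 1],
)

```text
time: 23.32
eef_pos: [0.4865, -0.0464, 0.2301]
ee_rot: [-0.701, 0.091, -0.092, 0.702]
ft_force: [0.2, 0.1, -0.0]
width: -0.0
```

```bash
python3 f.py; python3 arc.py 165 130 3 19
```

```text
[ 0.21 -0.19 -0.04] [ 0.4864 -0.0467  0.2301] yaw [-8.993e+01 -4.000e-02 -1.494e+01] 23.725 0.00013118065322417354
[[-0.09,0.0,0.31],[-0.05,0.0,0.2],[-0.04,0.0,0.2],[-0.04,0.0,0.19],[-0.05,0.0,0.2],[-0.04,0.0,0.2],[-0.05,0.0,0.2],[-0.04,0.0,0.19],[-0.05,0.0,0.2],[-0.04,0.0,0.2],[-0.05,0.0,0.2]]
[[-0.01,0.61,0.01],[0.0,0.6,0.0],[0.0,0.6,0.0],[0.0,0.6,0.0],[0.0,0.6,0.0],[0.0,0.6,0.0],[0.0,0.6,0.0],[0.0,0.6,0.0],[0.0,0.6,0.0],[0.0,0.6,0.0],[0.0,0.6,0.0]]
end phi 132.0 [ 0.4992 -0.0022  0.2301] j6 1.4671560429940145 t 23.725
```

Request:
apply_moves(
  delta_pos=[
    [-0.09, 0, 0.31],
    [-0.05, 0, 0.2],
    [-0.04, 0, 0.2],
    [-0.04, 0, 0.19],
    [-0.05, 0, 0.2],
    [-0.04, 0, 0.2],
  ],
  turn=[
    [0, 0.61, 0],
    [0, 0.6, 0],
    [0, 0.6, 0],
    [0, 0.6, 0],
    [0, 0.6, 0],
    [0, 0.6, 0],
  ],
  fingers=[1, 1, 1, 1, 1, 1],
)

```text
time: 24.48
eef_pos: [0.4896, -0.0219, 0.2301]
ee_rot: [0.679, -0.206, 0.205, -0.674]
ft_force: [-2.8, -1.8, 2.3]
width: 0.0002
```

```bash
python3 f.py; python3 arc.py 147 120 3 19;python3 -c "
from h import *
p,d=camera('scene');cv2.imwrite('pics/s5c.png',cv2.resize(p[190:300,220:360,::-1],None,fx=5,fy=5,interpolation=2))"
```

```text
[-2.02 -0.85  0.48] [ 0.4898 -0.0219  0.2301] yaw [-9.029e+01 -5.000e-02 -3.358e+01] 24.875 8.480795330494418e-05
[[-0.07,0.0,0.27],[-0.04,0.0,0.2],[-0.05,0.0,0.2],[-0.04,0.0,0.19],[-0.05,0.0,0.2],[-0.04,0.0,0.2],[-0.05,0.0,0.2],[-0.04,0.0,0.19],[-0.04,0.0,0.2]]
[[0.06,0.48,0.01],[0.0,0.6,0.0],[0.0,0.6,0.0],[0.0,0.6,0.0],[0.0,0.6,0.0],[0.0,0.6,0.0],[0.0,0.6,0.0],[0.0,0.6,0.0],[0.0,0.6,0.0]]
end phi 120.0 [0.5096 0.0101 0.23  ] j6 1.8461500538461368 t 24.875
```

View pics/s5c.png

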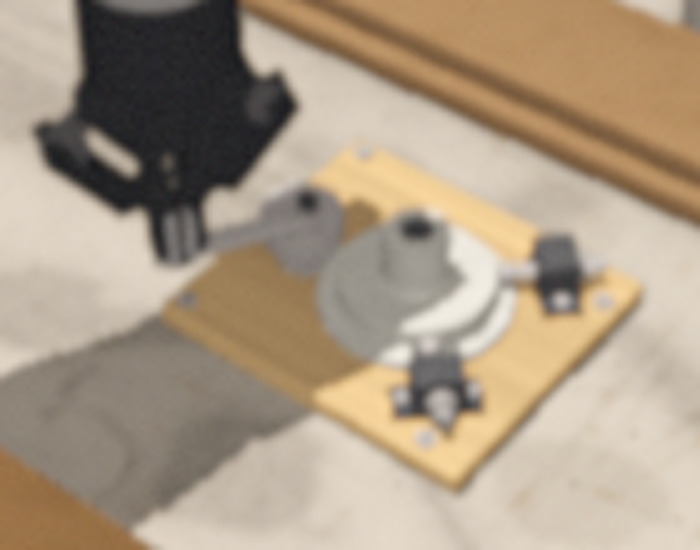

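Request:
apply_moves(
  delta_pos=[
    [-0.07, 0, 0.27],
    [-0.04, 0, 0.2],
    [-0.05, 0, 0.2],
    [-0.04, 0, 0.19],
    [-0.05, 0, 0.2],
    [-0.04, 0, 0.2],
    [-0.05, 0, 0.2],
  ],
  turn=[
    [0.06, 0.48, 0],
    [0, 0.6, 0],
    [0, 0.6, 0],
    [0, 0.6, 0],
    [0, 0.6, 0],
    [0, 0.6, 0],
    [0, 0.6, 0],
  ],
  fingers=[1, 1, 1, 1, 1, 1, 1],
)

```text
time: 25.8
eef_pos: [0.5032, 0.0037, 0.23]
ee_rot: [0.63, -0.325, 0.324, -0.627]
ft_force: [-2.9, -2.2, 2.4]
width: -0.0001
```

```bash
cat >> f.py <<'E'
F=np.mean(a,0); y=Ro.from_quat(s['ee_rot']).as_matrix(); print("tool",(y.T@F).round(2)); PIV=np.array([.5635,-.0453]); q=s['eef_pos'][:2]+.019*y[:2,2]-PIV; print("knob phi",np.degrees(np.arctan2(q[1],q[0])).round(1),np.linalg.norm(q).round(4)); r=q/np.linalg.norm(q); t=np.array([r[1],-r[0]]); print("tangential push",-(F[:2]@t),"radial",F[:2]@r, "torque/.075 alt", s['ft_torque'].round(2))
E
python3 f.py; python3 arc.py 126 100 2 19
```

```text
[-0.53 -0.44  0.22] [0.5034 0.0036 0.23  ] yaw [-9.020e+01 -6.000e-02 -5.449e+01] 26.2 -6.20602489209233e-05
tool [ 0.05 -0.21 -0.69]
knob phi 126.6 0.0748
tangential push 0.6856378103114945 radial -0.035205389405341465 torque/.075 alt [-0.    0.03 -0.03]
[[-0.04,0.0,0.17],[-0.03,0.0,0.13],[-0.03,0.0,0.14],[-0.03,0.0,0.13],[-0.03,0.0,0.13],[-0.03,0.0,0.13],[-0.03,0.0,0.13],[-0.03,0.0,0.13],[-0.03,0.0,0.13],[-0.03,0.0,0.14],[-0.04,0.0,0.13],[-0.03,0.0,0.13]]
[[0.04,0.3,0.01],[0.0,0.4,0.0],[0.0,0.4,0.0],[0.0,0.4,0.0],[0.0,0.4,0.0],[0.0,0.4,0.0],[0.0,0.4,0.0],[0.0,0.4,0.0],[0.0,0.4,0.0],[0.0,0.4,0.0],[0.0,0.4,0.0],[0.0,0.4,0.0]]
end phi 102.0 [0.5293 0.0242 0.23  ] j6 2.2695974074027667 t 26.2
```

Request:
apply_moves(
  delta_pos=[
    [-0.04, 0, 0.14],
    [-0.03, 0, 0.13],
    [-0.03, 0, 0.13],
    [-0.02, 0, 0.07],
    [-0.02, 0, 0.07],
  ],
  turn=[
    [0.04, 0.3, 0],
    [0, 0.4, 0],
    [0, 0.4, 0],
    [0, 0.2, 0],
    [0, 0.2, 0],
  ],
  fingers=[1, 1, 1, 1, 1],
)

```text
time: 26.82
eef_pos: [0.5106, 0.0117, 0.2299]
ee_rot: [0.606, -0.367, 0.367, -0.604]
ft_force: [-2.8, -1.6, 1.5]
width: 0.0001
```

```bash
cat > g.py <<'E'
from h import *
s=state(); F=s['ft_force']; y=Ro.from_quat(s['ee_rot']).as_matrix(); PIV=np.array([.5635,-.0453]); q=s['eef_pos'][:2]+.019*y[:2,2]-PIV
r=q/np.linalg.norm(q); t=np.array([r[1],-r[0]]); print("phi",np.degrees(np.arctan2(q[1],q[0])).round(2),np.linalg.norm(q).round(4),"push",-(F[:2]@t).round(2),"rad",(F[:2]@r).round(2),"tool",(y.T@F).round(2),"tq",s['ft_torque'].round(3),"jt",s['joint_torque'].round(2),s['time'],"j6",s['joints'][5].round(2))
E
python3 g.py; python3 f.py |tail -2
```

```text
phi 118.74 0.075 push 3.24 rad 0.01 tool [ 0.07 -1.51 -3.25] tq [-0.371  0.545 -0.002] jt [  0.85 -42.59  49.23  -0.91   0.72  -0.27] 26.825 j6 2.43
knob phi 118.7 0.075
tangential push 2.1081307334742676 radial -0.513889834744429 torque/.075 alt [-0.22  0.23  0.01]
```

Request:
apply_moves(
  delta_pos=[
    [-0.02, 0, 0.09],
    [-0.02, 0, 0.08],
    [-0.02, 0, 0.07],
    [-0.02, 0, 0.07],
  ],
  turn=[
    [0.03, 0.2, 0],
    [0, 0.2, 0],
    [0, 0.2, 0],
    [0, 0.2, 0],
  ],
  fingers=[1, 1, 1, 1],
)

```text
time: 27.72
eef_pos: [0.5156, 0.0159, 0.2299]
ee_rot: [0.591, -0.388, 0.389, -0.59]
ft_force: [-3.0, -2.0, 1.4]
width: -0.0002
```

```bash
python3 g.py; python3 f.py |tail -2
```

```text
phi 113.91 0.0752 push 3.58 rad -0.6 tool [ 0.64 -1.4  -3.57] tq [-0.39   0.468 -0.056] jt [  0.93 -43.35  49.17  -0.9    0.78  -0.29] 27.725 j6 2.51
knob phi 113.9 0.0752
tangential push 0.9376104967203265 radial -0.8277673219486972 torque/.075 alt [-0.06  0.04 -0.  ]
```

Request:
apply_moves(
  delta_pos=[
    [-0.02, 0, 0.08],
    [-0.02, 0, 0.07],
    [-0.02, 0, 0.07],
  ],
  turn=[
    [0.03, 0.2, 0],
    [0, 0.2, 0],
    [0, 0.2, 0],
  ],
  fingers=[1, 1, 1],
)

```text
time: 28.5
eef_pos: [0.5191, 0.0187, 0.2299]
ee_rot: [-0.579, 0.404, -0.406, 0.58]
ft_force: [-2.5, -2.6, 1.8]
width: 0.0001
```

```bash
python3 g.py; python3 f.py |tail -2
```

```text
phi 110.66 0.0754 push 3.28 rad -1.54 tool [ 1.57 -1.77 -3.27] tq [-0.524  0.456  0.008] jt [  1.09 -43.95  49.2   -0.86   0.85  -0.3 ] 28.5 j6 2.57
knob phi 110.6 0.0755
tangential push 1.7789520366216214 radial -1.2146080621821285 torque/.075 alt [-0.2   0.23 -0.01]
```

Request:
apply_moves(
  delta_pos=[
    [0, 0, 0.08],
    [0, 0, 0.07],
    [-0.01, 0, 0.07],
  ],
  turn=[
    [0.03, 0.2, 0],
    [0, 0.2, 0],
    [0, 0.2, 0],
  ],
  fingers=[1, 1, 1],
)

```text
time: 29.28
eef_pos: [0.5229, 0.0209, 0.2297]
ee_rot: [-0.567, 0.419, -0.421, 0.57]
ft_force: [-3.8, -0.4, 1.8]
width: -0.0002
```

```bash
python3 g.py; python3 f.py |tail -2
```

```text
phi 107.4 0.0752 push 3.73 rad 0.72 tool [-0.71 -1.79 -3.73] tq [-0.128  0.704  0.026] jt [ -0.   -44.41  49.51  -1.46   0.34  -0.27] 29.275 j6 2.63
knob phi 107.4 0.075
tangential push 1.5274328474007537 radial 0.5795723177992281 torque/.075 alt [ 0.05  0.27 -0.04]
```

Request:
apply_moves(
  delta_pos=[
    [-0.01, 0.01, 0.08],
    [-0.01, 0, 0.07],
    [-0.01, 0, 0.07],
  ],
  turn=[
    [0.03, 0.2, 0],
    [0, 0.2, 0],
    [0, 0.2, 0],
  ],
  fingers=[1, 1, 1],
)

```text
time: 30.05
eef_pos: [0.5268, 0.0227, 0.2295]
ee_rot: [-0.555, 0.434, -0.437, 0.559]
ft_force: [-3.8, 1.0, 1.4]
width: -0.0
```

```bash
python3 g.py; python3 f.py |tail -2
```

```text
phi 104.1 0.0748 push 3.39 rad 1.9 tool [-1.9  -1.38 -3.39] tq [0.131 0.789 0.056] jt [ -0.54 -45.25  49.96  -1.72   0.06  -0.26] 30.05 j6 2.69
knob phi 104.1 0.0747
tangential push 2.0538787096605096 radial 1.2175084651116452 torque/.075 alt [0.09 0.31 0.09]
```

Request:
apply_moves(
  delta_pos=[
    [-0.02, 0.01, 0.08],
    [-0.02, 0, 0.07],
    [-0.015, 0, 0.07],
  ],
  turn=[
    [0.03, 0.2, 0],
    [0, 0.2, 0],
    [0, 0.2, 0],
  ],
  fingers=[1, 1, 1],
)

```text
time: 30.82
eef_pos: [0.531, 0.0246, 0.2294]
ee_rot: [-0.542, 0.449, -0.452, 0.548]
ft_force: [-3.5, -0.6, 1.6]
width: 0.0002
```

```bash
python3 g.py; python3 f.py |tail -2
```

```text
phi 100.69 0.0748 push 3.57 rad 0.11 tool [-0.12 -1.62 -3.56] tq [-0.031  0.768 -0.022] jt [ -0.21 -45.99  50.02  -1.59   0.22  -0.26] 30.825 j6 2.75Traceback (most recent call last):
  File "f.py", line 4, in <module>
    camera('scene'); a.append(state()['ft_force'])
    ~~~~~~^^^^^^^^^
ValueError: 200 camera calls are used up
```

Request:
apply_moves(
  delta_pos=[
    [-0.02, 0.01, 0.08],
    [-0.02, 0, 0.07],
  ],
  turn=[
    [0.03, 0.2, 0],
    [0, 0.2, 0],
  ],
  fingers=[1, 1],
)

```text
time: 31.38
eef_pos: [0.5339, 0.0259, 0.2293]
ee_rot: [-0.533, 0.458, -0.463, 0.54]
ft_force: [-3.2, -1.0, 1.0]
width: 0.0001
```

```bash
python3 g.py
```

```text
phi 98.35 0.0749 push 3.28 rad -0.52 tool [ 0.49 -1.04 -3.27] tq [-0.205  0.696  0.011] jt [  0.25 -46.4   49.96  -1.48   0.47  -0.29] 31.375 j6 2.79
```

Request:
apply_moves(
  delta_pos=[
    [-0.015, 0.01, 0.07],
    [-0.015, 0, 0.07],
  ],
  turn=[
    [0.03, 0.2, 0],
    [0, 0.2, 0],
  ],
  fingers=[1, 1],
)

```text
time: 31.62
eef_pos: [0.5368, 0.0269, 0.2292]
ee_rot: [-0.524, 0.467, -0.473, 0.532]
ft_force: [-2.9, -0.2, 1.7]
width: 0.0001
```

```bash
python3 g.py
```

```text
phi 96.03 0.0748 push 2.86 rad 0.1 tool [-0.13 -1.73 -2.83] tq [-0.072  0.756  0.04 ] jt [  0.06 -46.66  49.9   -1.57   0.35  -0.27] 31.625 j6 2.83
```

Request:
apply_moves(
  delta_pos=[
    [-0.015, 0.01, 0.07],
    [-0.015, 0, 0.07],
  ],
  turn=[
    [0.04, 0.15, 0.04],
    [0, 0.15, 0],
  ],
  fingers=[1, 1],
)

```text
time: 31.88
eef_pos: [0.5397, 0.0277, 0.229]
ee_rot: [-0.515, 0.475, -0.481, 0.527]
ft_force: [-4.2, -1.6, 1.2]
width: -0.0002
```

```bash
python3 g.py
```

```text
phi 93.76 0.0748 push 4.29 rad -1.35 tool [ 1.25 -1.31 -4.29] tq [-0.24   0.652 -0.044] jt [  0.49 -47.06  49.88  -1.51   0.59  -0.22] 31.875 j6 2.86
```

Request:
apply_moves(
  delta_pos=[
    [-0.02, 0.01, 0.07],
    [-0.02, 0, 0.07],
  ],
  turn=[
    [0, 0.15, 0],
    [0, 0.15, 0],
  ],
  fingers=[1, 1],
)

```text
time: 32.12
eef_pos: [0.5426, 0.0286, 0.2288]
ee_rot: [-0.508, 0.482, -0.488, 0.521]
ft_force: [-2.8, -1.5, 1.3]
width: -0.0001
```

```bash
python3 g.py
```

```text
phi 91.45 0.075 push 2.84 rad -1.47 tool [ 1.37 -1.39 -2.87] tq [-0.431  0.673 -0.033] jt [  1.1  -47.66  49.94  -1.36   0.88  -0.23] 32.125 j6 2.89
```

Request:
apply_moves(
  delta_pos=[
    [0, 0.01, 0.07],
    [-0.01, 0, 0.07],
  ],
  turn=[
    [0, 0.15, 0],
    [0, 0.15, 0],
  ],
  fingers=[1, 1],
)

```text
time: 32.38
eef_pos: [0.5457, 0.0291, 0.2287]
ee_rot: [-0.502, 0.489, -0.495, 0.514]
ft_force: [-3.3, -1.3, 0.9]
width: 0.0002
```

```bash
python3 g.py
```

```text
phi 89.13 0.075 push 3.28 rad -1.38 tool [ 1.22 -0.96 -3.32] tq [-0.346  0.698 -0.018] jt [  0.72 -47.88  49.79  -1.47   0.7   -0.22] 32.375 j6 2.92
```

Request:
apply_moves(
  delta_pos=[
    [0.03, 0.01, 0.07],
    [0.03, 0, 0.07],
  ],
  turn=[
    [0, 0.1, 0],
    [0, 0.1, 0],
  ],
  fingers=[1, 1],
)

```text
time: 32.62
eef_pos: [0.5485, 0.0285, 0.2284]
ee_rot: [-0.497, 0.494, -0.499, 0.51]
ft_force: [-3.5, 2.2, 1.7]
width: 0.0
```

```bash
cat > g.py <<'E'
from h import *
s=state(); F=s['ft_force']; y=Ro.from_quat(s['ee_rot']).as_matrix(); PIV=np.array([.5635,-.0453]); d=s['eef_pos'][:2]-PIV
z=y[:2,2];x=y[:2,0]; b=np.arctan2(z[1],z[0]); ph=b+np.arccos((.019+d@z)/.075); k=.075*np.array([np.cos(ph),np.sin(ph)])
r=k/.075;t=np.array([r[1],-r[0]]); print("phi",np.degrees(ph).round(2),"off x mm",((k-d)@x*1000).round(1),"zbear",np.degrees(b).round(1),"push",-(F[:2]@t).round(2),"rad",(F[:2]@r).round(2),"tq",s['ft_torque'].round(3),"tqpush",(np.cross(np.r_[t,0],[0,0,1])@s['ft_torque']).round(3),s['time'],"j6",s['joints'][5].round(2))
E
python3 g.py
```

```text
phi 86.97 off x mm -0.9 zbear 0.7 push 3.58 rad 2.02 tq [ 0.418  0.793 -0.01 ] tqpush -0.814 32.625 j6 2.94
```

Request:
apply_moves(
  delta_pos=[
    [-0.015, 0.01, 0.07],
    [0, 0, 0.07],
  ],
  turn=[
    [0, 0.12, 0],
    [0, 0.12, 0],
  ],
  fingers=[1, 1],
)

```text
time: 32.88
eef_pos: [0.5513, 0.0288, 0.2283]
ee_rot: [0.491, -0.5, 0.504, -0.504]
ft_force: [-6.3, 0.1, 2.9]
width: -0.0002
```

```bash
python3 g.py
```

```text
phi 84.76 off x mm -0.7 zbear -0.5 push 6.29 rad -0.44 tq [0.161 1.033 0.022] tqpush -1.043 32.875 j6 2.96
```

Request:
apply_moves(
  delta_pos=[
    [0, 0, 0],
  ],
  turn=[
    [0, 0, 0],
  ],
  fingers=[1],
)

```text
time: 33.0
eef_pos: [0.5514, 0.0288, 0.2283]
ee_rot: [0.491, -0.5, 0.504, -0.504]
ft_force: [-3.5, 0.2, 2.8]
width: -0.0002
```

```bash
python3 g.py
```

```text
phi 84.69 off x mm -0.7 zbear -0.6 push 3.46 rad -0.11 tq [0.11  0.743 0.017] tqpush -0.75 33.0 j6 2.96
```

Request:
apply_moves(
  delta_pos=[
    [0, 0, 0.035],
  ],
  turn=[
    [0, 0, 0],
  ],
  fingers=[1],
)

```text
time: 33.12
eef_pos: [0.552, 0.0288, 0.2283]
ee_rot: [0.491, -0.5, 0.504, -0.504]
ft_force: [-5.5, 0.7, 3.4]
width: -0.0002
```

```bash
python3 g.py
```

```text
phi 84.22 off x mm -0.7 zbear -0.6 push 5.5 rad 0.11 tq [1.010e-01 1.128e+00 1.000e-03] tqpush -1.133 33.125 j6 2.96
```

Request:
apply_moves(
  delta_pos=[
    [0, 0, -0.1],
    [0, 0, -0.3],
    [0, 0, -0.4],
    [0, -0.3, -0.3],
    [0, -0.8, 0],
    [0, -1, 0],
    [0, -1, 0],
    [0, -0.8, 0],
    [0, -0.3, 0],
    [0, 0, 0],
  ],
  turn=[
    [0, 0, 0],
    [0, 0, 0],
    [0, 0, 0],
    [0, 0, 0],
    [0, 0, 0],
    [0, 0, 0],
    [0, 0, 0],
    [0, 0, 0],
    [0, 0, 0],
    [0, 0, 0],
  ],
  fingers=[1, 1, 1, 1, 1, 1, 1, 1, 1, 1],
)

```text
time: 34.38
eef_pos: [0.5279, 0.0279, 0.32]
ee_rot: [0.49, -0.498, 0.507, -0.505]
ft_force: [0.0, -0.1, -0.6]
width: 0.0005
```

```bash
python3 -c "
from bench import *
s=state();print(s['eef_pos'],s['ft_force'],s['joint_velocities'].round(3),s['time']); print(job_done())"
```

```text
[0.52785573 0.02793644 0.32003075] [ 0.02163179 -0.1017274  -0.55188306] [ 0.001  0.001 -0.001  0.003 -0.001  0.002] 34.375
the job is handed in; nothing more can be done
None
```

I took the flange by its hub and laid it on the jig's bed. I nudged it along the far stop until both stops pushed back, let go, and swung the cam closed. The job was handed in at 34.4 s of the 72 s allowed.

**Last checks, all by feel:**
- **Stops:** both were touching, at about 1.3 N (far) and 3.1 N (near), worked out from the averaged wrist force. I pressed very slightly further just before letting go and took no force reading after that.
- **Cam:** the push at the knob was about 3.4 N while the lever swung freely. It rose to 5.5–6.3 N at the end, and the wrist moment rose with it. The first rise read +2.8 N by force and about +1.6 N by moment. A confirming nudge gave about +2 N by both, so the cam is snug within the 1 to 2.5 N range. It was about 0.05 rad past first touch.
- **Hand-off:** the arm was clear and at rest, with no contact force left.

**Not checked:**
- **Last pictures:** I used up the 200 camera calls on force averaging, so there is no picture of the final state. The last picture after letting go showed the flange flat on the bed by the stops.
- **After the cam closed:** I did not measure the cam's force on the rim or the stop forces.
- **Free push:** it read slightly above the stated 2 to 3 N, so I judged snug by the rise rather than the absolute value.

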